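Clamp a bracket in the welding fixture

ROBOT

A 6-joint arm with a two-finger parallel gripper is mounted at the origin on the work surface. World frame = base frame: x ahead of the robot, y to its left, z up, the work surface at z = 0. Lengths are in m, angles in rad, forces in N, time in s.
With the tool pointing down it reaches from about 0.275 to 0.825 m from the base axis. Payload 4.9 kg.
Tool frame: the origin (TCP) lies midway between the tips of the shut fingers; the grasp point (between the pads) lies 19 mm behind it (grip_point_offset is the distance from the TCP to the grasp point, in m); z points along the fingers, x is the direction in which the jaws open and shut, and the axes are right-handed (so a half turn about z gives the same grasp; the last joint's range is limited). The gripper opens to 85 mm and grips with 20 to 120 N. Pads are 22 mm wide; open, the fingers measure 114 mm over their backs; the gripper's body (76 mm by 85 mm) begins 54 mm behind the grasp point. The pads swing forward as they close: fully open they stand 13 mm farther back than shut.
Start: joints at [-1.301, 0.326, -0.193, 1.052, 0, 1.437], TCP at [0.216, -0.506, 0.231] pointing down, gripper open.
Joint ranges: [-2.65, 2.65], [-0.97, 1.79], [-1.3, 1.35], [-1.93, 2.1], [-1.47, 1.37], [-3.14, 3.14]. Speed limits (rad/s): [2.57, 2.57, 3.14, 3.14, 3.14, 3.14].

INTERFACE

Orientations are given as a rotation vector (axis times angle).
In Python, from cell import * gives the robot as it stands. Calls block until the motion is done:
- movep(position, orientation): joint-space move of the TCP to a pose.
- move_l(position, velocity=0.15, rot=None, until_force=None): straight line of the TCP; rot=None keeps the orientation; velocity is the mean speed in m/s. With until_force (N) it stops when the force on the tool has changed by that much, and returns True; else False.
- set_joints(angles): joint-space move.
- let_go() and grab(newtons=None): open the fingers fully, or close them until they stop; newtons is the grip in N (None keeps the last).
- sleep(seconds).
- ik(position, orientation): joint angles nearest the present ones, or None.
- get_state(): the state.
- grab_frame(name): name is "scene" or "top"; returns a dict with "img" (384x512x3 uint8, red, green, blue), "fx", "fy", "cx", "cy" (pixels), "k1" (the pictures are not rectified: a ray, as slopes to the right and down, at radius r is drawn at 1 + k1 r^2 times it, then the intrinsics apply), "cam_to_world" (4x4, takes a point from camera to world coordinates). Camera axes: x right, y down, z forward; pixel columns grow to the right and rows downward; lengths in m; the calibration is good to about 2 mm. A picture is of the moment at which its call begins. There is no depth.
A pose or a line that the arm cannot do raises MotionError and nothing moves.
- sign_off(): hands the job in, once; it reports no verdict.
Trained networks look in the newest picture that a camera, given by its name, has taken for a name from the list of things; names that differ only in an ending like _2 or _b are one class to them, and where a whole thing is asked for, a point or a joint stands for the part that bears it (a point fixed in the world has none). Each returns a list of dicts, best first, with "score" (0 to 1); they miss things now and then, are a little off and sometimes report something else, mostly with a low value. They report only what shows in the picture. A call takes as long as a camera call. They do not tell look-alikes from the thing itself.
- spot_in(camera, name): "centre" ([column, row] in pixels, amid what is visible of it).
- silhouettes(camera, name): "mask" (384x512 bool, what is visible of it) and "centre" ([column, row] in pixels, amid what is visible of it).
- tip_of(camera, name): "centre" ([column, row] in pixels: a listed point, or the origin of a listed thing).
The state is a dict: "clock": time; "q": joint angles; "joint_velocities": joint speeds; "tau": joint torques, N m; "position": TCP position; "eef_rot": TCP orientation; "contact_force": force on the tool from outside, world axes, zero at the start; "wrist_torque": the same for the moment, N m; "finger_gap": opening from 0.0 (shut) to 1.0 (fully open).
Only numpy, scipy, OpenCV 4.12 (cv2) and the standard library are available. Lean on these libraries where they do the work, as an engineer would, in place of code of your own. Each camera call takes 0.05 s, during which the arm holds its last target.

TASK

Draw the yellow bracket out from under the laptop shelf and lay it flat on the fixture's base plate with its plain tail end under the raised clamp foot, butted against the end stop and lying along the side fence. Then turn the red T-handle clockwise until the rising resistance shows that the bracket is firmly clamped (snug, without crushing the foot's cushion), and let go. Leave the other things on the table where they are.

Things in the scene. Friction and masses are not known exactly. Their poses are not given: they have to be found in the camera images.
- bracket: Yellow-painted aluminium bracket, 0.29 kg: flat bar 180 long, 40 wide, 12 thick, with an upright flange across one end. Origin: centre of the bar's underside; x axis to the plain tail end (x = +90), flange at x = -90 to -78. Starts flat on the table, tail 75 to 95 out from under the shelf, flange hidden below it: only the tail can be reached. Sizes in mm throughout.
- tail_end (a point): On the bracket: middle of the upper edge of the plain tail end (90 ahead of the origin, 12 above the underside).
- flange_top (a point): On the bracket: centre of the top of the flange (84 behind the origin, 57 above the underside). The flange is 12 thick, 40 wide and stands 45 above the bar: the end to hold while the tail goes under the clamp.
- laptop_shelf: Fixed shelf of grey sheet steel with an open laptop: 380 along its x, 280 deep along its y, top 92 high, 88 clear below; ends (x = -188, +188) closed, front and back open. The laptop's body reaches 110 high, the screen at the back 330. Origin: on the table under the shelf's centre; -y points out of the front, where the tail sticks out.
- shelf_front (a point): Middle of the shelf's front edge, at its underside, 88 above the table.
- fixture: Fixed welding fixture. Origin: on the table under the clamp spindle; x axis from loading end to post. Base plate 15 thick, x -115 to +150, y -60 to +60. Post 28 thick at x = +115, 118 high. Blue arm from post to spindle 26 wide, 80 to 102 high, ending in a boss 36 across, 70 to 106 high. The space under the foot is open from the +y side and the loading end.
- stop_corner (a point): On the fixture at x = +25, y = -20, on the plate: here the end stop's face (x = +25, 50 wide, 20 above the plate) and the side fence's face (y = -20, from x = -100 to -20, 10 above the plate) would cross. A bracket lying right points along the fixture's x, tail end at x = 25, centre line at y = 0, underside 15 high; its flange overhangs the plate.
- clamp_screw (a joint): Turn of the upright clamp screw in rad: 0 raised, growing clockwise seen from above, thread ends at 6; starts at 0.3 to 1.1. Each rad lowers spindle, foot and handle 3.2. The foot touches a bracket on the plate at about 2.5. Runs free at about 0.1 N m; after the touch this climbs some 0.23 N m (the clamping force 25 N) per rad; about 1 rad past the touch is proper. Stays where left.
- handle_mid (a point): Middle of the red T-handle's grip, on the screw axis: 150 above the table at joint 0. The grip is a level bar 122 long, 18 wide with flat upright sides, 26 high; below it a collar 17 and the spindle 12 thick. One grasp turns it some 1.5 rad; then let go and take it again further back.
- handle_end (a point): One end of the T-handle's grip, 61 from handle_mid: it shows which way the bar points.
- clamp_foot: Round pressure foot under the spindle, 30 across, 12 high, rubber faced, hung from a swivel; it does not turn. Its spring cushion gives 10 N per mm and bottoms out after 7 mm (some 2.5 rad past the touch), which crushes the work. Origin: that of the fixture, 35 below the foot's underside at joint 0.
- foot_face (a point): Centre of the foot's underside: 35 above the table at joint 0.
- sheet_bracket: Bystander: folded dark steel U bracket, 110 x 45 x 40 high. Origin: centre of its underside.
- ring_target: Bystander: orange ring (about 96 across) standing on a foot 85 x 40. Origin: centre of its underside.
- spanner: Bystander: steel spanner 190 long, lying. Origin: centre of its underside.
- spray_can: Bystander: white spray can with a green band, 58 across, 190 high. Origin: centre of its underside.
- mouse: Bystander: black computer mouse 100 x 60 x 35. Origin: centre of its underside.
- cup: Bystander: small white plastic cup, 66 across, 75 high. Origin: centre of its underside.
- tube_offcut: Bystander: blue square tube offcut, 130 x 40 x 40. Origin: centre of its underside.
There are look-alikes about, which are no part of the job. What is meant by the bracket is not brown or turquoise, and is the larger of those in its own colour.

How it is judged:
By the outcome, as a careful person would: the job done as asked, in the order asked, and still so for the second after the job is handed in, with the robot touching nothing.
It also fails if it takes over 67 s, if anything falls off the work surface, if the arm or the gripper's body presses on something with over 40 N, if the wrist force passes 120 N, or if a joint passes its speed limit or range.

## Working session

There is one attempt and no reset: what is moved stays moved. The work goes in short steps, each a Python script; the robot and the scene stay as the last script left them, time stands still between calls to the robot, and variables do not carry over. Pictures are saved under pics/ and viewed, and the job is handed in when it is done.

```bash
ls; mkdir -p pics
python3 - <<'E'
from cell import *
import cv2,numpy as np
for n in ("scene","top"):
    f=grab_frame(n); cv2.imwrite(f"pics/{n}0.png",f["img"][:,:,::-1]); print(n,f["fx"],f["fy"],f["cx"],f["cy"],f["k1"]);print(np.round(f["cam_to_world"],4).tolist())
    for t in ("bracket","tail_end","stop_corner","shelf_front","handle_mid","handle_end","fixture","laptop_shelf","flange_top","foot_face"):
        try: print(t,[(np.round(d["centre"],1).tolist(),round(d["score"],2)) for d in tip_of(n,t)])
        except Exception as e: print(t,e)
s=get_state();print(s)
E
```

```text
pics
scene 438.7091870283863 438.7091870283863 264.40406383179095 194.66401354967508 -0.10492743708979209
[[-0.4574, 0.7486, -0.48, 1.1631], [0.8893, 0.388, -0.2423, 0.3507], [0.0048, -0.5376, -0.8432, 1.2928], [0.0, 0.0, 0.0, 1.0]]
bracket [([315.7, 207.1], 0.76), ([263.5, 182.3], 0.68), ([382.6, 187.4], 0.61), ([337.7, 266.7], 0.59)]
tail_end [([312.8, 190.1], 0.74), ([255.7, 185.4], 0.74), ([313.5, 247.9], 0.62), ([168.2, 151.9], 0.18)]
stop_corner [([195.7, 231.5], 0.82)]
shelf_front [([347.0, 237.6], 0.89)]
handle_mid [([203.5, 206.4], 0.68), ([245.1, 273.8], 0.57)]
handle_end [([338.3, 265.1], 0.73), ([179.8, 216.7], 0.7)]
fixture [([203.7, 228.8], 0.56)]
laptop_shelf [([384.2, 270.1], 0.86)]
flange_top [([320.1, 220.2], 0.82), ([414.7, 190.4], 0.7), ([281.6, 172.9], 0.69)]
foot_face [([203.0, 223.2], 0.46)]
top 457.1117369116056 457.1117369116056 255.40224805479488 183.85110367683856 0.05039679590359405
[[-0.0033, -0.9985, 0.0541, 0.4161], [-0.9999, 0.0027, -0.0098, -0.0033], [0.0096, -0.0541, -0.9985, 1.5113], [0.0, 0.0, 0.0, 1.0]]
bracket [([157.3, 168.1], 0.95), ([205.1, 21
[... 543 characters left out ...]
face [([380.1, 134.7], 0.18)]
{'clock': 1.1, 'q': array([-1.30117813e+00,  3.26224930e-01, -1.92565750e-01,  1.05196487e+00,
        7.34074563e-06,  1.43658925e+00]), 'joint_velocities': array([ 0.00010857,  0.00086356, -0.00122352, -0.0020493 ,  0.00065756,
       -0.00023507]), 'tau': array([-1.13961043e-03, -4.43340755e+01,  2.62758833e+01,  1.29939297e-03,
       -2.73898440e-04, -2.77774561e-06]), 'position': array([ 0.21613854, -0.5058044 ,  0.23128027]), 'eef_rot': array([ 2.62179027e+00, -1.73080513e+00,  5.58402681e-05]), 'contact_force': array([-0.67723926, -0.36431293,  0.1789287 ]), 'wrist_torque': array([-0.03084657,  0.04555368, -0.02952444]), 'finger_gap': 1.0007649667942866}
```

View pics/scene0.png

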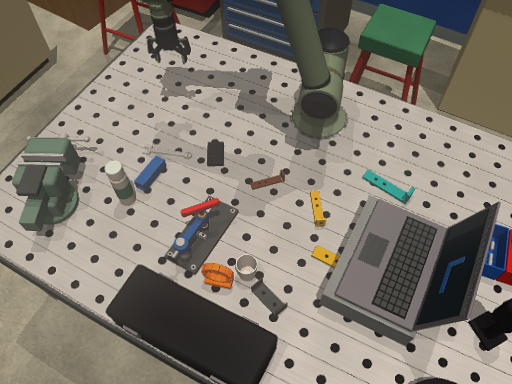

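View pics/top0.png

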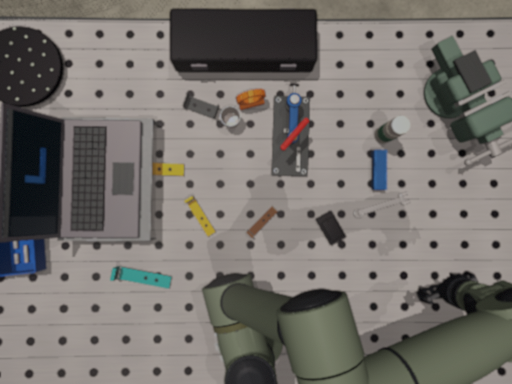

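```bash
python3 -c "
import cv2
a=cv2.imread('pics/top0.png');cv2.imwrite('pics/t0z.png',cv2.resize(a[90:290,90:340],None,fx=3,fy=3,interpolation=2))
a=cv2.imread('pics/scene0.png');cv2.imwrite('pics/s0z.png',cv2.resize(a[130:320,150:410],None,fx=3,fy=3,interpolation=2))"
```

```text
(no output)
```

View pics/t0z.png

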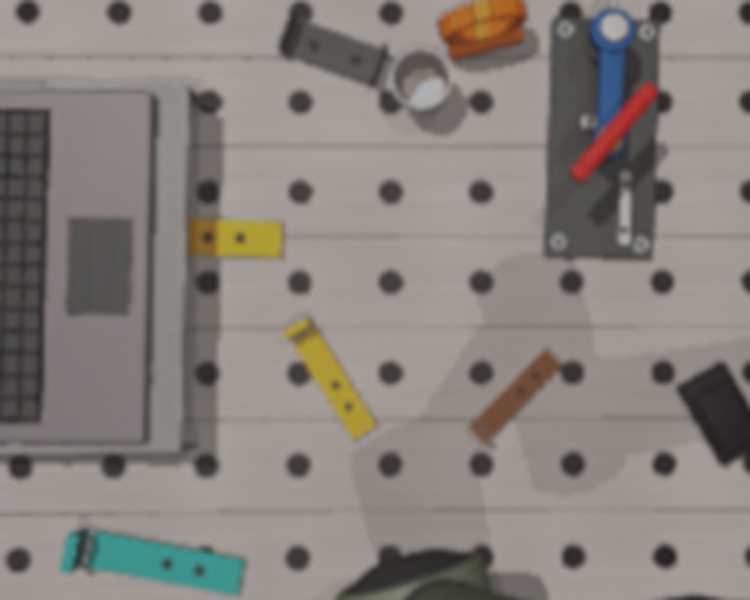

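View pics/s0z.png

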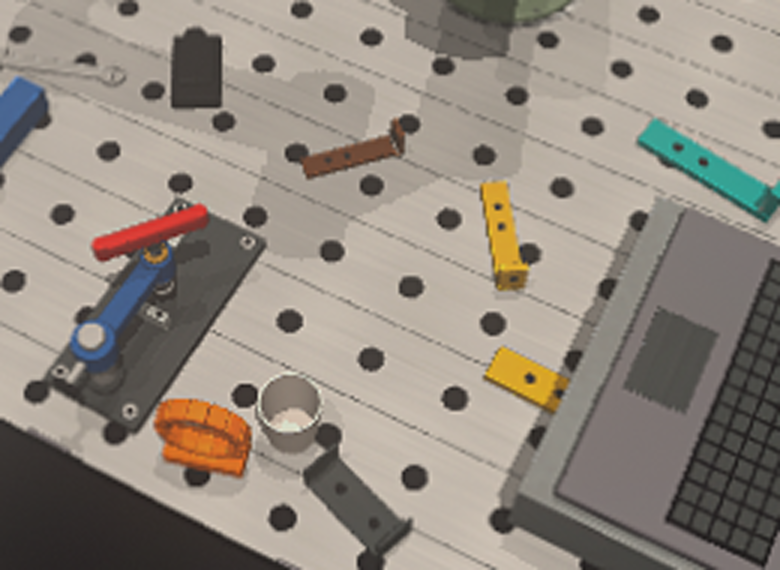

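```bash
cat > h.py <<'E'
from cell import *
import numpy as np, cv2
from scipy.spatial.transform import Rotation as R
def ray(f,px):
    K=np.array([[f["fx"],0,f["cx"]],[0,f["fy"],f["cy"]],[0,0,1]])
    p=cv2.undistortPoints(np.array(px,float).reshape(-1,1,2),K,np.array([f["k1"],0,0,0.]))[:,0]
    T=f["cam_to_world"]; d=np.c_[p,np.ones(len(p))]@T[:3,:3].T
    return T[:3,3],d
def at_z(f,px,z):
    o,d=ray(f,px); return o+d*((z-o[2])/d[:,2])[:,None]
def proj(f,P):
    T=np.linalg.inv(f["cam_to_world"]); K=np.array([[f["fx"],0,f["cx"]],[0,f["fy"],f["cy"]],[0,0,1]])
    return cv2.projectPoints(np.atleast_2d(np.array(P,float)),cv2.Rodrigues(T[:3,:3])[0],T[:3,3],K,np.array([f["k1"],0,0,0.]))[0][:,0]
def tri(fs,pxs):
    A=np.zeros((3,3));b=np.zeros(3)
    for f,p in zip(fs,pxs):
        o,d=ray(f,[p]);d=d[0]/np.linalg.norm(d[0]);M=np.eye(3)-np.outer(d,d);A+=M;b+=M@o
    return np.linalg.solve(A,b)
def down(yaw):  # tool x axis (jaws) at angle yaw in the world, z down
    c,s=np.cos(yaw),np.sin(yaw)
    return R.from_matrix(np.array([[c,s,0],[s,-c,0],[0,0,-1]])).as_rotvec()
E
python3 - <<'E'
from h import *
S=grab_frame("scene");T=grab_frame("top")
np.save("cams.npy",[{k:v for k,v in S.items()},{k:v for k,v in T.items()}],allow_pickle=True)
p=lambda v:np.round(v,4).tolist()
print("tail top",p(at_z(T,[[183.3,170.4]],.012)),"scene",p(at_z(S,[[313.5,247.9]],.012)))
print("stop",p(at_z(T,[[297.9,132.6]],.015)),p(at_z(S,[[195.7,231.5]],.015)))
print("fix",p(at_z(T,[[294.3,139.2]],0)),p(at_z(S,[[203.7,228.8]],0)))
print("hm",p(tri([S,T],[[203.5,206.4],[291.8,134.4]])),"he", p(tri([S,T],[[179.8,216.7],[306.7,120.1]])), )
print("sf",p(at_z(T,[[153,179.2]],.088)),p(at_z(S,[[347,237.6]],.088)))
ms=[]
for n,f,pt in(("top",T,(175,170)),("scene",S,(325,257))):
    hsv=cv2.cvtColor(f["img"],cv2.COLOR_RGB2HSV); m=cv2.inRange(hsv,(18,120,60),(34,255,255))
    k,l,st,c=cv2.connectedComponentsWithStats(m)
    i=l[pt[1],pt[0]];print(n,i,st[i],c[i]);print(cv2.minAreaRect(np.argwhere(l==i)[:,::-1].astype(np.float32)))
    ys,xs=np.nonzero(l==i)
    if n=="top":
        q=at_z(T,np.c_[xs,ys],.012);print("bounds top",q.min(0),q.max(0))
        for c0 in range(xs.min(),xs.max()+1): 
            yy=ys[xs==c0]; print(c0,yy.min(),yy.max(),end='; ')
    for v in silhouettes(n,"clamp_screw"): 
        m=v["mask"];ys,xs=np.nonzero(m);print("clamp",v["score"],p(v["centre"]),m.sum(),xs.min(),xs.max(),ys.min(),ys.max())
    # red bar
    m=cv2.inRange(hsv,(0,150,80),(6,255,255))|cv2.inRange(hsv,(174,150,80),(180,255,255))
    k,l,st,c=cv2.connectedComponentsWithStats(m)
    for j in range(1,k):
        if st[j,4]>60: print("red",st[j],c[j],cv2.minAreaRect(np.argwhere(l==j)[:,::-1].astype(np.float32)))
    # fixture plate mask
    for v in silhouettes(n,"fixture")[:1]:
        print("fixture",v["score"],cv2.minAreaRect(np.argwhere(v["mask"])[:,::-1].astype(np.float32)))
E
```

```text
tail top [[0.5422, 0.2185, 0.012]] scene [[0.5422, 0.2163, 0.012]]
stop [[0.6661, -0.1586, 0.015]] [[0.6673, -0.1513, 0.015]]
fix [[0.6465, -0.1481, 0.0]] [[0.6405, -0.1388, 0.0]]
hm [0.6369, -0.1243, 0.1513] he [0.6876, -0.1768, 0.1238]
sf [[0.5086, 0.3008, 0.088]] [[0.4997, 0.3023, 0.088]]
top 3 [153 163  31  13 341] [167.99706745 168.87390029]
((167.98561096191406, 168.85943603515625), (30.415679931640625, 11.310956001281738), 2.2906100749969482)
bounds top [0.52708018 0.21938294 0.012     ] [0.56671176 0.3174338  0.012     ]
153 163 173; 154 163 173; 155 163 174; 156 163 174; 157 163 174; 158 163 173; 159 163 174; 160 164 174; 161 163 174; 162 163 174; 163 163 174; 164 164 174; 165 164 174; 166 164 174; 167 164 174; 168 164 174; 169 164 174; 170 164 174; 171 164 174; 172 164 174; 173 164 174; 174 164 174; 175 164 174; 176 164 174; 177 164 174; 178 164 174; 179 164 174; 180 164 175; 181 164 175; 182 165 175; 183 165 174; clamp 0.5 [293.2, 133.8] 227 281 307 119 149
clamp 0.19 [165.6, 169.3] 415 151 184 162 175
red [281 118  28  32 220] [294.27272727 133.64090909] ((294.08706665039
[... 995 characters left out ...]
87460327148)
red [349  58  14  25 131] [356.00763359  70.06870229] ((356.21575927734375, 69.8253402709961), (5.379437446594238, 25.49026107788086), 24.443954467773438)
red [366  66  48  35 219] [398.5890411   81.26940639] ((392.80694580078125, 74.8147201538086), (51.823692321777344, 24.01898956298828), 41.53177261352539)
red [181 198  38  19 260] [199.86153846 206.75      ] ((200.0, 207.00001525878906), (7.5894670486450195, 39.21224594116211), 71.56505584716797)
red [496 229  16  56 322] [507.60559006 263.93167702] ((503.5, 256.5), (54.99999237060547, 14.999998092651367), 90.0)
fixture 0.57 ((195.97344970703125, 229.85675048828125), (48.82448196411133, 80.85911560058594), 34.508522033691406)
```

```bash
python3 -c "
import cv2
a=cv2.imread('pics/top0.png');cv2.imwrite('pics/t0f.png',cv2.resize(a[85:185,262:322],None,fx=6,fy=6,interpolation=2))
cv2.imwrite('pics/t0b.png',cv2.resize(a[150:190,145:205],None,fx=10,fy=10,interpolation=2))
a=cv2.imread('pics/scene0.png');cv2.imwrite('pics/s0f.png',cv2.resize(a[190:280,160:245],None,fx=6,fy=6,interpolation=2))"
```

```text
(no output)
```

View pics/t0f.png

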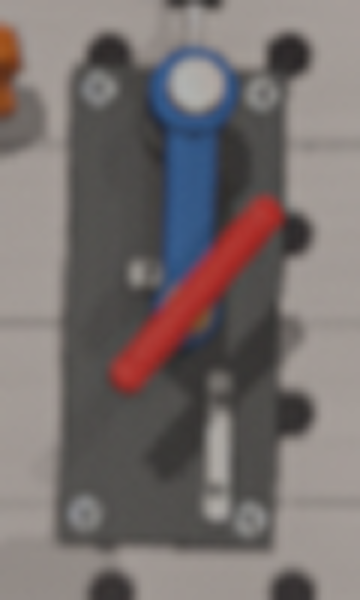

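View pics/t0b.png

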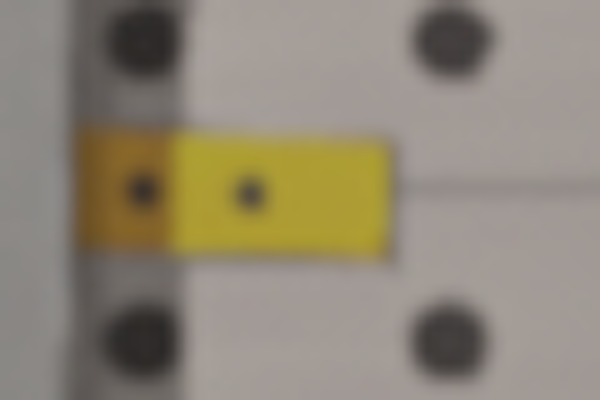

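View pics/s0f.png

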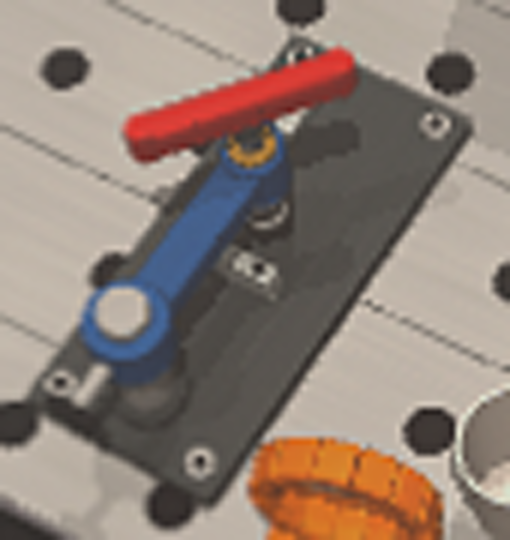

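```bash
cat > fit.py <<'E'
from h import *
from scipy.optimize import least_squares
S,T=np.load("cams.npy",allow_pickle=True)
z6=lambda u,v,ox,oy:((u+.5)/6-.5+ox,(v+.5)/6-.5+oy)
L=[-.115,.150];W=.06
obs=[(T,(-.115,W),z6(57,543,262,85)),(T,(-.115,-W),z6(272,548,262,85)),(T,(.15,W),z6(72,65,262,85)),(T,(.15,-W),z6(286,66,262,85)),
(S,(-.115,-W),z6(300,38,160,190)),(S,(-.115,W),z6(470,122,160,190)),(S,(.15,W),z6(208,495,160,190)),(S,(.15,-W),z6(38,390,160,190))]
def X(p,a,b,z):
    c,s=np.cos(p[2]),np.sin(p[2]); return [p[0]+c*a-s*b,p[1]+s*a+c*b,z]
def res(p,o=obs): return np.concatenate([proj(f,X(p,*ab,.015))[0]-px for f,ab,px in o])
for o in (obs,obs[:4],obs[4:]):
    r=least_squares(lambda p:res(p,o),[.64,-.14,0],x_scale=[.01,.01,.01],loss='soft_l1');print(np.round(r.x,4),np.round(r.fun,1))
r=least_squares(res,[.64,-.14,0],loss='soft_l1');p=r.x
print("stop corner",X(p,.025,-.02,.015))
# handle
for z in (.158,.160):print("bar top at z",z,at_z(T,[[294.27,133.64]],z))
print("tri red",tri([S,T],[[199.9,206.7],[294.27,133.64]]))
print("bar angle", at_z(T,[z6(266,212,262,85),z6(128,378,262,85)],.159))
im=T["img"][:,:,::-1].copy();im=cv2.resize(im[85:185,262:322],None,fx=6,fy=6,interpolation=2)
im2=cv2.resize(S["img"][190:280,160:245,::-1],None,fx=6,fy=6,interpolation=2)
for f,I,ox,oy in((T,im,262,85),(S,im2,160,190)):
    def dl(P):
        q=proj(f,[X(p,*a) for a in P]);q=((q-[ox,oy]+.5)*6-.5).astype(np.int32);cv2.polylines(I,[q],False,(0,255,0),1)
    dl([(-.115,.06,.015),(-.115,-.06,.015),(.15,-.06,.015),(.15,.06,.015),(-.115,.06,.015)])
    dl([(-.1,-.02,.025),(-.02,-.02,.025)]); dl([(.025,-.025,.035),(.025,.025,.035)])
    a=np.linspace(0,6.3,30); dl([(.018*np.cos(t),.018*np.sin(t),.106) for t in a])
cv2.imwrite("pics/fit.png",np.hstack([im[:540],im2]))
# bracket tail
m=[(158,163.0,174),(180,164,175)]
P=at_z(T,[[155,162.9],[181,164.2],[155,174.2],[181,175.2]],.012);print("bracket edges",np.round(P,4).tolist())
E
python3 fit.py
```

```text
[ 0.6396 -0.132  -0.0392] [-0.6 -0.4  0.1  0.1 -0.4 -0.6  0.2  0.6 -0.6 -1.7  0.7 -0.9  0.4  0.5
 -2.3  0.4]
[ 0.6394 -0.1326 -0.0331] [-0.2 -0.2  0.5  0.1 -0.4 -0.4  0.2  0.5]
[ 0.6401 -0.1308 -0.048 ] [-0.  -1.4  1.2 -0.4  0.2  0.7 -2.3  0.4]
stop corner [np.float64(0.6637953584420448), np.float64(-0.15292238417798187), 0.015]
bar top at z 0.158 [[ 0.63909478 -0.1329496   0.158     ]]
bar top at z 0.16 [[ 0.63876524 -0.13275796  0.16      ]]
tri red [ 0.64055511 -0.1334879   0.1476269 ]
bar angle [[ 0.68003188 -0.16788761  0.159     ]
 [ 0.59725411 -0.09876434  0.159     ]]
bracket edges [[0.567, 0.3109, 0.012], [0.5626, 0.2261, 0.012], [0.5299, 0.3106, 0.012], [0.5264, 0.2259, 0.012]]
```

View pics/fit.png

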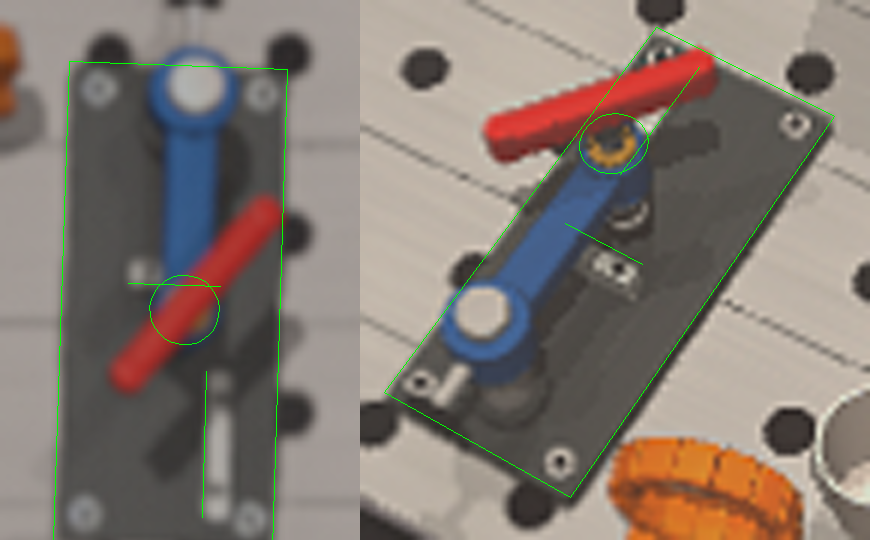

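Run:
```python
from h import *
th=-1.618; u=np.array([np.cos(th),np.sin(th)])
g=np.array([.5447,.2405])
best=None
q0=get_state()["q"]
for y in(th+np.pi/2,th-np.pi/2):
    q=ik([*g,.15],down(y));print(y,None if q is None else np.round(q,2))
y=th+np.pi/2
q=ik([*g,.15],down(y))
if q is None or abs(q[5])>2.2: y-=np.pi
movep([*g,.15],down(y)); print(get_state()["clock"])
hit=move_l([*g,.0],.12,until_force=12); s=get_state();print(hit,s["position"],s["contact_force"],s["clock"])
grab(60); s=get_state();print(s["finger_gap"],s["position"],s["contact_force"],s["clock"],s["q"].round(2))
for n in("scene","top"):
    f=grab_frame(n);cv2.imwrite(f"pics/g1{n}.png",f["img"][:,:,::-1])
S=cv2.imread("pics/g1scene.png")[180:320,250:410];cv2.imwrite("pics/g1.png",cv2.resize(S,None,fx=4,fy=4))
```

```text
-0.04720367320510355 [ 0.29  0.47 -0.19  0.91  0.    1.91]
-3.188796326794897 [ 0.29  0.47 -0.19  0.91  0.   -1.23]
4.2833
False [0.5454008  0.24072153 0.00078445] [-0.44694446 -0.33851245  0.09369463] 5.6833
0.44920493776883313 [0.54527812 0.24064213 0.00073299] [-0.58866464 -0.30446749  5.51852646] 6.175 [ 0.29  0.65 -0.33  0.59 -0.    1.91]
```

View pics/g1.png

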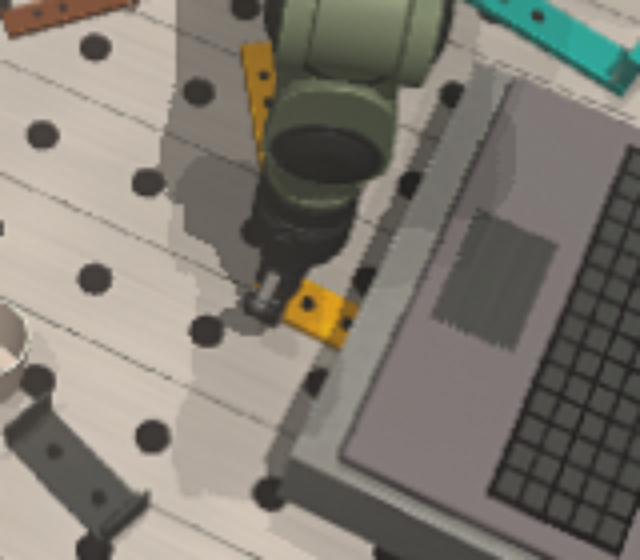

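The picture shows the gripper holding the yellow tail at about (318, 253) in scene pixels, clear of the shelf. Now I pull it out.

Run:
```python
from h import *
th=-1.618; u=np.array([np.cos(th),np.sin(th)])
s=get_state();p=s["position"]
t=p.copy();t[:2]+=u*.18;t[2]=.002
move_l(t,.12); s=get_state();print(s["position"],s["contact_force"],s["finger_gap"],s["clock"])
let_go();s=get_state();p=s["position"];print(s["clock"])
move_l([p[0],p[1],.13],.2)
set_joints(np.r_[s["q"][0]-.6,get_state()["q"][1:]]);print(get_state()["clock"])
F={}
for n in("scene","top"):
    f=F[n]=grab_frame(n);cv2.imwrite(f"pics/p1{n}.png",f["img"][:,:,::-1])
    for t in("flange_top","tail_end"):print(n,t,[(np.round(d["centre"],1).tolist(),round(d["score"],2)) for d in tip_of(n,t)])
a=cv2.imread("pics/p1top.png")[140:220,140:260];b=cv2.imread("pics/p1scene.png")[180:280,220:370]
cv2.imwrite("pics/p1a.png",cv2.resize(a,None,fx=6,fy=6,interpolation=2));cv2.imwrite("pics/p1b.png",cv2.resize(b,None,fx=5,fy=5,interpolation=2))
```

```text
[0.53667772 0.06112961 0.00189825] [ 0.10343393  0.15208028 -2.26534599] 0.44750167419597364 7.925
8.45
10.4583
scene flange_top [([409.9, 191.7], 0.81), ([280.2, 172.2], 0.81), ([317.5, 219.7], 0.75), ([313.3, 242.1], 0.63), ([387.6, 272.7], 0.4), ([206.1, 222.2], 0.38), ([203.0, 207.6], 0.19)]
scene tail_end [([255.5, 185.6], 0.74), ([313.3, 189.4], 0.61), ([266.4, 226.1], 0.6), ([311.7, 238.5], 0.47)]
top flange_top [([111.1, 276.1], 0.73), ([184.4, 165.5], 0.69), ([188.8, 199.4], 0.69), ([245.9, 233.6], 0.67)]
top tail_end [([210.0, 237.3], 0.89), ([167.9, 285.8], 0.83), ([274.8, 205.4], 0.82), ([234.7, 174.6], 0.64), ([228.9, 119.4], 0.45)]
```

View pics/p1a.png

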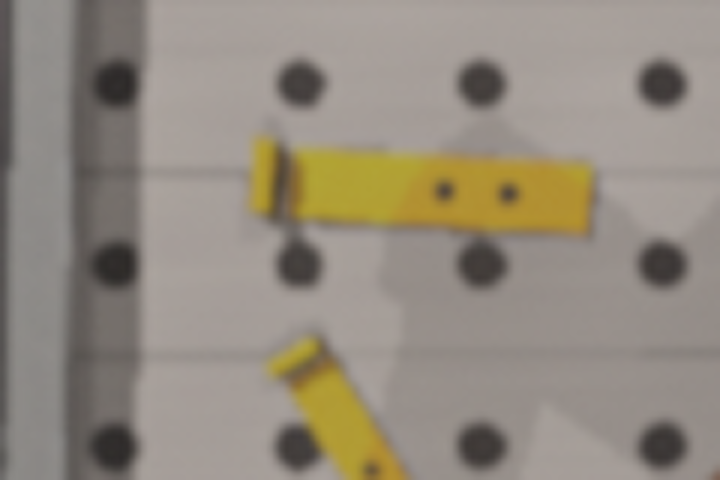

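View pics/p1b.png

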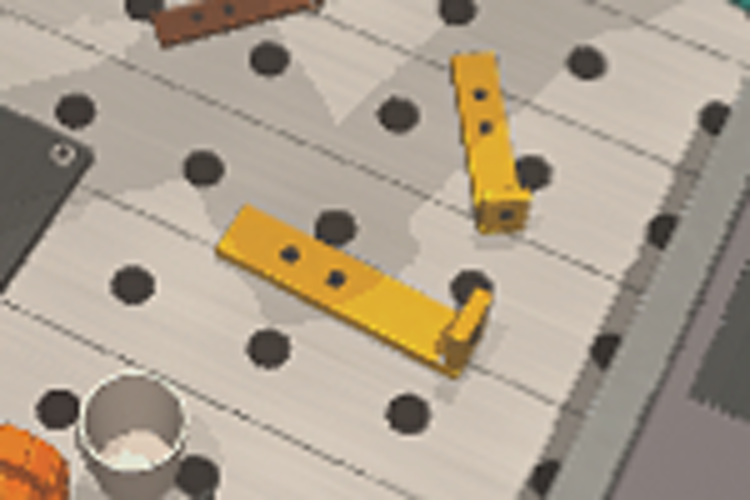

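Run:
```python
from h import *
S,T=np.load("cams.npy",allow_pickle=True)
z=lambda u,v:((u+.5)/6-.5+140,(v+.5)/6-.5+140)
fl=at_z(T,[z(265,176)],.057)[0];tl=at_z(T,[z(592,199)],.012)[0]
print(fl,tl,np.linalg.norm((tl-fl)[:2]),np.arctan2(*(tl-fl)[[1,0]]))
zs=lambda u,v:((u+.5)/5-.5+220,(v+.5)/5-.5+180)
fs=at_z(S,[zs(476,318)],.057)[0];ts=at_z(S,[zs(232,228)],.012)[0];print(fs,ts)
# base edges for heading
e=at_z(T,[z(320,150),z(580,161),z(320,220),z(580,233)],.012);print(e)
th=-1.618
for y in(th,th+np.pi):
  for P,yy in(([fl[0],fl[1],.12],y),([.49,-.127,.08],y-th-.037)):
    q=ik(P,down(yy));print(yy,None if q is None else q.round(2))
```

```text
[0.54314898 0.21040117 0.057     ] [0.53406169 0.03830686 0.012     ] 0.1723340672050232 -1.623551449256601
[0.54730901 0.21805572 0.057     ] [0.53842635 0.04228154 0.012     ]
[[0.56130019 0.18708227 0.012     ]
 [0.55496991 0.04485544 0.012     ]
 [0.52288877 0.18693921 0.012     ]
 [0.51540904 0.0448988  0.012     ]]
-1.618 [ 0.24  0.48 -0.26  0.83  0.   -2.85]
-0.037 [-0.4   0.41 -0.51  0.65  0.    1.21]
1.523592653589793 [ 0.24  0.48 -0.26  0.83  0.    0.29]
3.104592653589793 [-0.4   0.41 -0.51  0.65  0.   -1.93]
```

Run:
```python
from h import *
th=-1.621;y=th+np.pi
g=[.545,.2135]
movep([*g,.13],down(y));print(get_state()["clock"])
hit=move_l([*g,.0185],.12,until_force=12);s=get_state();print(hit,s["position"],s["clock"])
grab(70);s=get_state();print(s["finger_gap"],s["position"],s["contact_force"],s["clock"])
p=s["position"]
if s["finger_gap"]>.05:
    move_l([p[0],p[1]-.04,.075],.15);s=get_state();print(s["position"],s["finger_gap"],s["contact_force"],s["wrist_torque"],s["clock"])
    f=grab_frame("scene");cv2.imwrite("pics/l1.png",cv2.resize(f["img"][160:300,220:400,::-1],None,fx=4,fy=4))
```

```text
12.475
False [0.54569918 0.21358567 0.01919074] 13.55
0.13089321777107055 [0.54517044 0.21343337 0.01875982] [ 0.1876174  -0.09933037  3.49698633] 14.2167
[0.54482593 0.17352029 0.07464345] 0.12909446061005905 [-0.50925383 -0.49835669 -3.52847221] [ 0.23771673  0.02956673 -0.00615052] 14.825
```

View pics/l1.png

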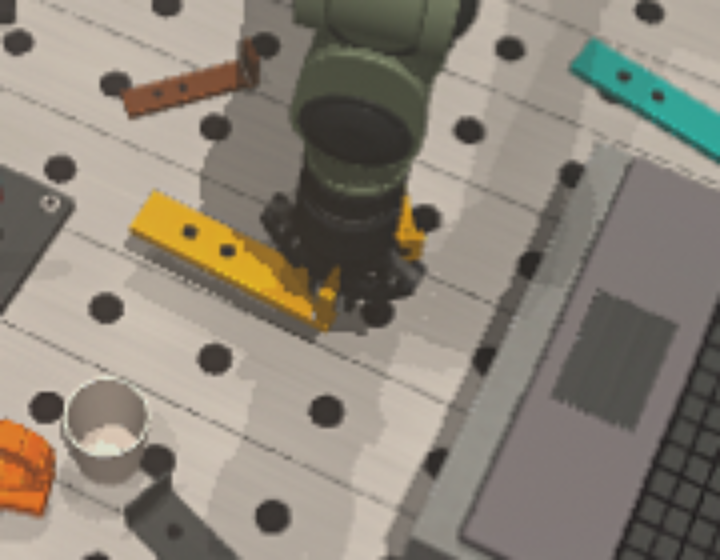

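```bash
cat >> h.py <<'E'
P0=np.array([.6395,-.1325]);PH=-.037
def W(a,b):
    c,s=np.cos(PH),np.sin(PH); return [P0[0]+c*a-s*b,P0[1]+s*a+c*b]
def Fx(p):
    d=np.array(p[:2])-P0;c,s=np.cos(PH),np.sin(PH);return np.array([c*d[0]+s*d[1],-s*d[0]+c*d[1]])
E
python3 - <<'E'
from h import *
s=get_state();p=s["position"]
yaw=PH+np.pi
move_l([p[0],p[1],.10],.2)
movep([.43,.03,.10],down(yaw));print(get_state()["position"],get_state()["clock"])
move_l([*W(-.209,.006),.085],.2)
move_l([*W(-.209,.006),.0188+.0185],.1)
s=get_state();print(Fx(s["position"]),s["position"],s["contact_force"],s["finger_gap"],s["clock"])
for n in("scene","top"):
    f=grab_frame(n);cv2.imwrite(f"pics/i1{n}.png",f["img"][:,:,::-1])
a=cv2.imread("pics/i1top.png")[85:205,250:335];b=cv2.imread("pics/i1scene.png")[150:270,160:280]
cv2.imwrite("pics/i1.png",np.hstack([cv2.resize(a,None,fx=4,fy=4,interpolation=2),cv2.resize(b,None,fx=4,fy=4,interpolation=2)]))
E
```

```text
[0.43006396 0.03008185 0.09975882] 16.7833
[-0.20883163  0.00642371] [ 0.43104892 -0.11835568  0.03749297] [ 0.894122   -0.01089812 -3.15164355] 0.13076056707913652 18.3083
```

View pics/i1.png

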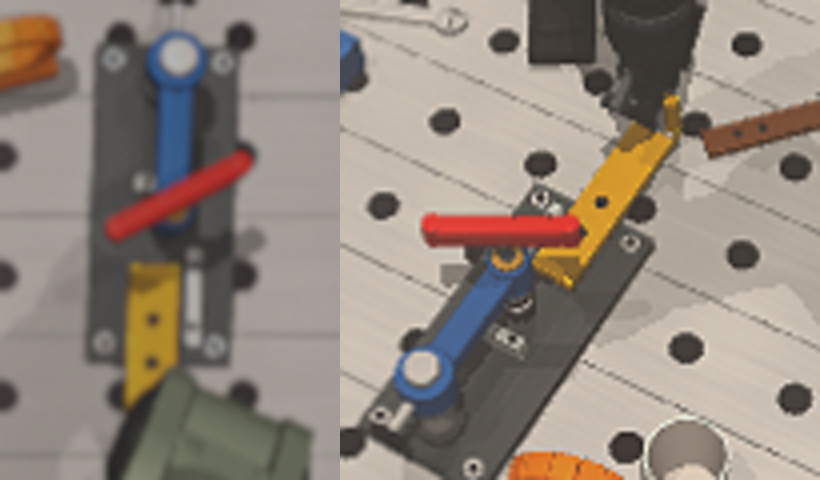

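Run:
```python
import cv2,numpy as np
for n in ("top0","g1top","p1top","i1top","scene0","g1scene","p1scene","i1scene"):
    im=cv2.imread(f"pics/{n}.png");hsv=cv2.cvtColor(im,cv2.COLOR_BGR2HSV)
    m=cv2.inRange(hsv,(0,150,80),(6,255,255))|cv2.inRange(hsv,(174,150,80),(180,255,255))
    k,l,st,c=cv2.connectedComponentsWithStats(m)
    for j in range(1,k):
        if st[j,4]>60 and abs(c[j][0]-(294 if "top" in n else 200))<20 and abs(c[j][1]-(134 if "top" in n else 207))<20: print(n,c[j],cv2.minAreaRect(np.argwhere(l==j)[:,::-1].astype(np.float32)))
```

```text
top0 [294.36036036 133.55405405] ((294.29681396484375, 133.32728576660156), (6.209805488586426, 39.81132507324219), 40.36453628540039)
g1top [294.27272727 133.64090909] ((294.0870666503906, 133.5740203857422), (6.209805488586426, 39.16368103027344), 40.36453628540039)
p1top [294.37668161 133.57847534] ((294.19671630859375, 133.6639404296875), (6.273807048797607, 39.17928695678711), 39.80556869506836)
i1top [294.07048458 133.66079295] ((294.45184326171875, 133.41053771972656), (6.1632981300354, 39.82438659667969), 61.69924545288086)
scene0 [199.78378378 206.79150579] ((200.0, 207.00001525878906), (7.5894670486450195, 39.21224594116211), 71.56505584716797)
g1scene [200.03153153 206.22072072] ((199.9499969482422, 206.85000610351562), (7.273238658905029, 39.21224594116211), 71.56504821777344)
p1scene [199.88967972 206.97153025] ((200.0, 207.00001525878906), (7.5894670486450195, 39.21224594116211), 71.56505584716797)
i1scene [200.38113208 206.98490566] ((200.0, 207.5), (7.0, 38.0), 90.0)
```

Run:
```python
from h import *
S,T=np.load("cams.npy",allow_pickle=True)
f=grab_frame("scene");t=grab_frame("top")
a=cv2.resize(t["img"][130:190,262:322,::-1],None,fx=8,fy=8,interpolation=2);b=cv2.resize(f["img"][165:235,190:255,::-1],None,fx=8,fy=8,interpolation=2)[:480]
cv2.imwrite("pics/i2.png",np.hstack([a,b])[:, :800])
for n,fr in(("top",t),("scene",f)):
    print(n,[(np.round(d["centre"],1).tolist(),round(d["score"],2)) for d in tip_of(n,"tail_end")])
    print(proj(fr,[[*W(-.035,y),z] for z in(.0305,) for y in (-.014,.006,.026)]).round(1).tolist())
print(tri([f,t],[(213.4,218.4),(287.6,150.9)]), W(-.035,.006))
```

```text
top [([169.5, 281.0], 0.95), ([288.2, 151.1], 0.93), ([272.8, 205.0], 0.89), ([212.2, 234.4], 0.78), ([111.7, 180.6], 0.5)]
[[294.4, 150.7], [288.3, 150.5], [282.1, 150.3]]
scene [([212.7, 219.2], 0.97), ([367.1, 170.4], 0.88), ([314.4, 191.8], 0.83)]
[[206.7, 215.1], [211.8, 217.7], [216.9, 220.3]]
[ 0.60341259 -0.12204641  0.02621038] [np.float64(0.6047459041174402), np.float64(-0.12520940198708982)]
```

View pics/i2.png

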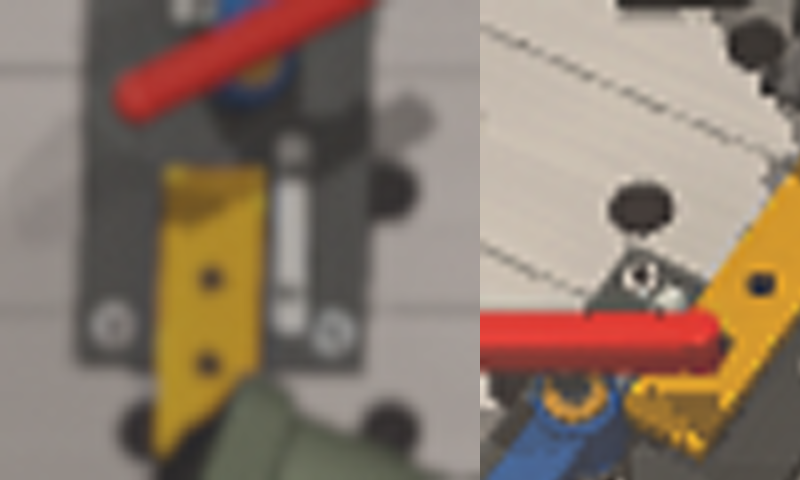

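Run:
```python
from h import *
def st(t):
    s=get_state();print(t,Fx(s["position"]).round(4),s["position"].round(4),s["contact_force"].round(1),s["wrist_torque"].round(2),round(s["finger_gap"],3),round(s["clock"],2));return s
p=st("0")["position"]
h=move_l([p[0],p[1],.029],.03,until_force=4);s=st(f"touch {h}")
z=s["position"][2]+.0008 if h else .0346
p=s["position"];move_l([p[0],p[1],z],.03);st("up")
h=move_l([*W(-.139,.006),z],.05,until_force=8);st(f"stop {h}")
```

```text
0 [-0.2086  0.0058] [ 0.4313 -0.1189  0.0378] [-0.6 -0.4 -2.8] [-0.    0.21  0.03] 0.132 18.61
touch True [-0.2082  0.0056] [ 0.4317 -0.1192  0.0327] [-3.7  0.6 10.2] [ 0.09 -0.3   0.02] 0.132 18.87
up [-0.2076  0.0053] [ 0.4323 -0.1195  0.0336] [-0.3 -0.4  0.2] [-0.08 -0.22 -0.03] 0.128 19.12
stop True [-0.2073  0.0054] [ 0.4326 -0.1194  0.0336] [-0.7 -0.5  4.3] [-0.06 -0.32 -0.04] 0.133 19.43
```

Run:
```python
from h import *
def st(t):
    s=get_state();print(t,Fx(s["position"]).round(4),s["position"].round(4),s["contact_force"].round(1),s["wrist_torque"].round(2),round(s["finger_gap"],3),round(s["clock"],2));return s
p=get_state()["position"]
move_l([p[0],p[1],.0352],.03);st("up")
h=move_l([*W(-.139,.006),.0352],.05,until_force=10);s=st(f"stop {h}")
for n in("scene","top"):
    f=grab_frame(n);cv2.imwrite(f"pics/i3{n}.png",f["img"][:,:,::-1])
a=cv2.imread("pics/i3top.png")[85:205,250:335];b=cv2.imread("pics/i3scene.png")[150:270,160:280]
cv2.imwrite("pics/i3.png",np.hstack([cv2.resize(a,None,fx=4,fy=4,interpolation=2),cv2.resize(b,None,fx=4,fy=4,interpolation=2)]))
```

```text
up [-0.2078  0.0057] [ 0.432  -0.1191  0.0349] [ 0.2  0.1 -2.3] [-0.02  0.07 -0.02] 0.133 19.68
stop True [-0.1478  0.006 ] [ 0.492  -0.121   0.0345] [-0.4 -0.5  0.5] [-0.07 -0.38 -0.05] 0.13 20.78
```

View pics/i3.png

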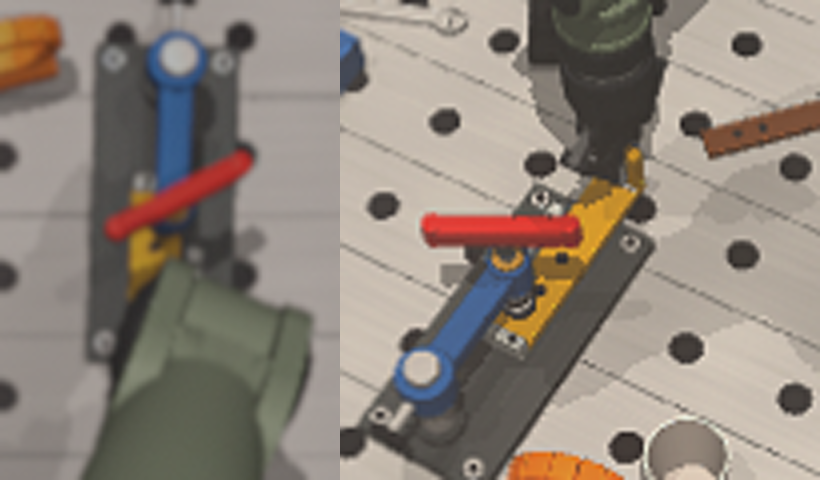

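Run:
```python
from h import *
def st(t):
    s=get_state();print(t,Fx(s["position"]).round(4),s["position"].round(4),s["contact_force"].round(1),s["wrist_torque"].round(2),round(s["finger_gap"],3),round(s["clock"],2));return s
a=Fx(get_state()["position"])
h=move_l([*W(a[0]-.0005,-.008),.0348],.03,until_force=8);s=st(f"fence {h}")
a=Fx(s["position"])
h=move_l([*W(a[0]+.006,a[1]),.0340],.03,until_force=12);s=st(f"stop again {h}")
a=Fx(s["position"])
h=move_l([*W(a[0],a[1]-.003),.0336],.03,until_force=12);s=st(f"fence again {h}")
f=grab_frame("scene");cv2.imwrite("pics/i4s.png",f["img"][:,:,::-1]);f=grab_frame("top");cv2.imwrite("pics/i4t.png",f["img"][:,:,::-1])
b=cv2.imread("pics/i4s.png")[190:260,185:255];cv2.imwrite("pics/i4.png",cv2.resize(b,None,fx=8,fy=8,interpolation=2))
```

```text
fence True [-0.1487 -0.0011] [ 0.4909 -0.1281  0.0344] [-0.1  2.2  1.1] [ 0.41 -0.55  0.36] 0.133 21.27
stop again True [-0.1479 -0.0008] [ 0.4917 -0.1279  0.0341] [-4.3  0.2  8.5] [-0.06 -0.58  0.08] 0.132 21.48
fence again True [-0.1479 -0.0011] [ 0.4917 -0.1282  0.0343] [-3.6  0.9  5.5] [ 0.09 -0.66  0.03] 0.133 21.68
```

View pics/i4.png

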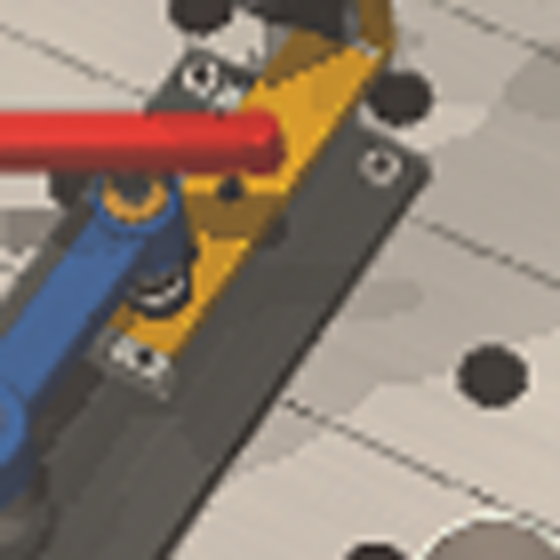

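Run:
```python
from h import *
def st(t):
    s=get_state();print(t,Fx(s["position"]).round(4),s["position"].round(4),s["contact_force"].round(1),s["wrist_torque"].round(2),round(s["finger_gap"],3),round(s["clock"],2));return s
p=get_state()["position"]
let_go();st("open")
move_l([p[0],p[1],.17],.2);st("up")
move_l([*W(-.24,.0),.2],.25);st("back")
for n in("scene","top"):
    f=grab_frame(n);cv2.imwrite(f"pics/r1{n}.png",f["img"][:,:,::-1])
a=cv2.imread("pics/r1top.png")[110:200,260:330];b=cv2.imread("pics/r1scene.png")[170:260,180:260]
cv2.imwrite("pics/r1.png",np.hstack([cv2.resize(a,None,fx=5,fy=5,interpolation=2),cv2.resize(b,None,fx=5,fy=5,interpolation=2)]))
```

```text
open [-0.148  -0.0007] [ 0.4916 -0.1277  0.034 ] [ 0.6 -0.7  0.3] [-0.05 -0.01  0.02] 1.0 22.49
up [-0.1485 -0.0009] [ 0.491  -0.1279  0.1692] [0.1 0.4 0.5] [-0.   -0.04 -0.01] 1.0 23.32
back [-0.2403  0.    ] [ 0.3993 -0.1236  0.1994] [ 1.4  0.1 -0.6] [-0.02 -0.05 -0.03] 1.002 23.87
```

View pics/r1.png

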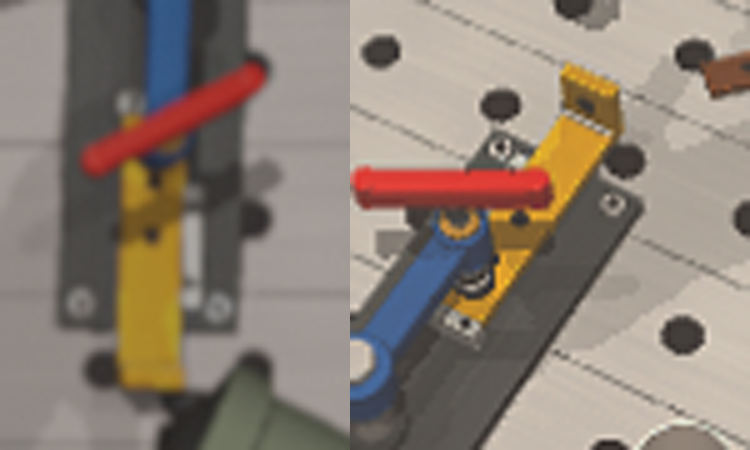

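Run:
```python
from h import *
def st(t):
    s=get_state();print(t,s["position"].round(4),s["contact_force"].round(1),s["wrist_torque"].round(3),round(s["finger_gap"],3),s["q"].round(2),round(s["clock"],2));return s
A=[.6392,-.1328];y0=-1.08+np.pi/2+np.pi
movep([*A,.215],down(y0));s=st("above")
assert abs(s["q"][5]+2.26)<.2
h=move_l([*A,.130],.12,until_force=10);s=st(f"down {h}")
grab(50);s=st("grab")
for n in("scene",):
    f=grab_frame(n);cv2.imwrite("pics/h1.png",cv2.resize(f["img"][140:290,140:290,::-1],None,fx=4,fy=4))
```

```text
above [ 0.6384 -0.1326  0.2141] [-0.   0.3  1. ] [-0.045  0.045 -0.04 ] 0.997 [-0.32  0.53  0.08  1.12 -0.   -2.38] 24.92
down False [ 0.6396 -0.1331  0.1309] [-0.3  0.4  0.1] [ 0.032 -0.     0.004] 0.997 [-0.32  0.59 -0.04  0.94 -0.   -2.38] 25.77
grab [ 0.6402 -0.1324  0.1305] [3.1 2.5 1.6] [ 0.4   -0.494  0.048] 0.204 [-0.32  0.59 -0.04  0.94  0.   -2.38] 26.4
```

View pics/h1.png

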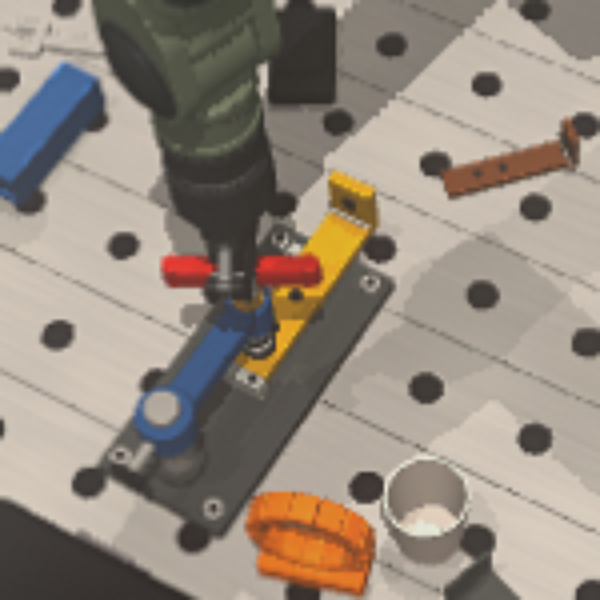

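```bash
cat > turn.py <<'E'
from h import *
import sys
def meas(k=4):
    W=[]
    for _ in range(k):
        s=get_state();W.append(np.r_[s["wrist_torque"],s["contact_force"]]);sleep(.02)
    return np.mean(W,0),s
A=[.6392,-.1328]
def turn(total,step,zc,y):
    m,s=meas();print("start",m.round(3),s["clock"])
    n=int(round(total/step))
    for i in range(n):
        y-=step;zc-=.0032*step
        movep([*A,zc],down(y)); m,s=meas()
        Rz=R.from_rotvec(s["eef_rot"]).as_matrix();ya=np.arctan2(Rz[1,0],Rz[0,0])
        print(round(y,3),round(ya,3),"T",m[:3].round(3),"F",m[3:].round(1),s["position"][2].round(4),s["q"][5].round(3),round(s["clock"],2))
    print("END zc,y",zc,y)
E
python3 - <<'E'
from turn import *
turn(.9,.3,.130,-1.08+np.pi/2+np.pi)
E
```

```text
start [ 0.48  -0.565  0.048  3.278  2.727  1.66 ] 26.5
3.332 -2.951 T [ 0.589 -0.773 -0.103] F [4.5 3.1 1.6] 0.1295 -2.079 26.96
3.032 3.033 T [ 0.62  -0.93  -0.062] F [5.6 3.3 1.4] 0.1286 -1.779 27.42
2.732 2.732 T [ 0.595 -1.02  -0.077] F [6.1 3.1 0.1] 0.1276 -1.479 27.88
END zc,y 0.12712000000000004 2.73238898038469
```

Run:
```python
from turn import *
turn(.9,.3,.12712,2.73238898)
```

```text
start [ 0.623 -1.074 -0.085  5.941  3.133  0.201] 27.9417
2.432 2.432 T [ 0.583 -1.182 -0.074] F [ 6.8  2.7 -0.2] 0.1267 -1.179 28.4
2.132 2.132 T [ 0.496 -1.258 -0.079] F [ 7.6  1.8 -0.4] 0.1257 -0.879 28.86
1.832 1.832 T [ 0.42  -1.309 -0.101] F [ 7.3  1.3 -0.5] 0.1248 -0.579 29.32
END zc,y 0.12424000000000003 1.8323889800000004
```

Run:
```python
from turn import *
turn(.6,.2,.12424,1.83238898)
f=grab_frame("scene");cv2.imwrite("pics/h2.png",cv2.resize(f["img"][190:250,180:250,::-1],None,fx=8,fy=8,interpolation=2))
```

```text
start [ 0.419 -1.305 -0.071  7.447  1.488 -0.31 ] 29.3833
1.632 1.632 T [ 0.336 -1.316 -0.074] F [7.7 0.9 0. ] 0.1243 -0.379 29.76
1.432 1.432 T [ 0.292 -1.338 -0.062] F [ 6.8  0.5 -0.3] 0.1237 -0.179 30.13
1.232 1.232 T [ 0.23  -1.297 -0.03 ] F [ 7.1 -0.   0.6] 0.1231 0.021 30.51
END zc,y 0.12232 1.23238898
```

View pics/h2.png

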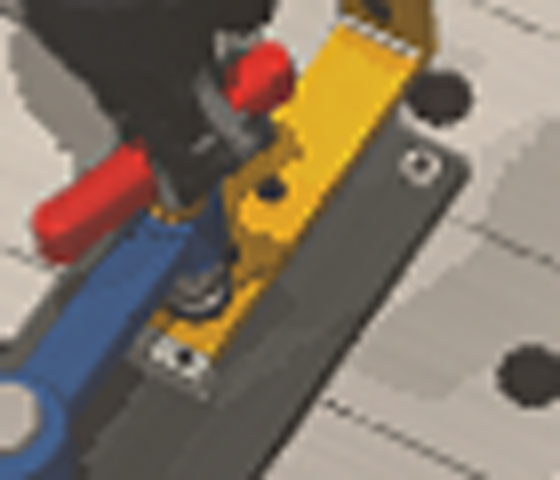

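Run:
```python
from turn import *
s=get_state();print(s["tau"].round(3),s["wrist_torque"].round(3))
let_go();m,s=meas();print("open",m.round(3),s["tau"].round(3),s["position"],s["clock"])
p=s["position"]
move_l([p[0],p[1],.185],.2)
f=grab_frame("scene");cv2.imwrite("pics/h3.png",cv2.resize(f["img"][190:250,180:250,::-1],None,fx=8,fy=8,interpolation=2))
grab(30);print(get_state()["clock"],get_state()["finger_gap"])
move_l([*A,.166],.1)
h=move_l([*A,.146],.012,until_force=4);m,s=meas();print(h,m.round(3),s["position"],s["clock"])
p=s["position"];move_l([p[0],p[1],.185],.15)
```

```text
[-8.8800e-01 -5.5585e+01  2.1126e+01  2.4970e+00 -7.8500e-01 -3.5000e-02] [ 0.187 -1.24   0.053]
open [ 0.008  0.019 -0.014  0.031 -0.077 -0.152] [-1.1000e-02 -5.6497e+01  2.4841e+01  5.0000e-03 -2.0000e-03  0.0000e+00] [ 0.63917299 -0.13283178  0.12231876] 31.2917
32.5917 0.0025800609616900942
True [ 0.026  0.135  0.011 -0.553  0.271  5.268] [ 0.6392262 -0.1327931  0.1522108] 34.0917
```

View pics/h3.png

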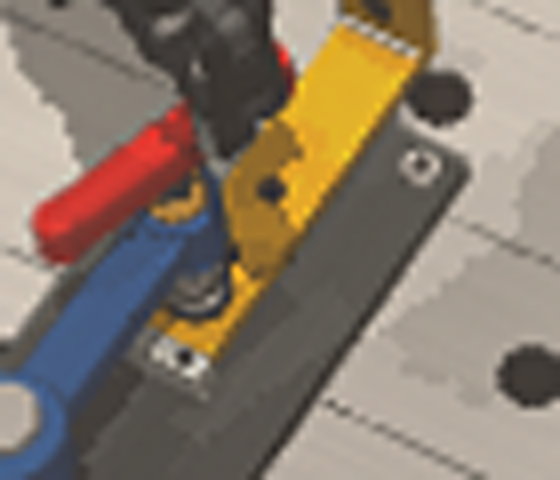

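Run:
```python
from turn import *
b=-1.08-2.4; e=np.array([np.cos(b),np.sin(b)]); e=e if e[0]<0 else -e
n=np.array([e[1],-e[0]])  # clockwise push direction
print(e,n)
c=np.array(A)+.05*e
s0=c-.036*n
move_l([*s0,.185],.2); h=move_l([*s0,.136],.1,until_force=8); m,s=meas();print("beside",h,m.round(2),s["position"],s["clock"])
s1=c-.012*n
h=move_l([*s1,.136],.02,until_force=6.5); m,s=meas()
d=(s["position"][:2]-c)@n
print("push",h,m.round(2),"offset from bar centreline",d,s["clock"])
f=grab_frame("scene");cv2.imwrite("pics/h4.png",cv2.resize(f["img"][180:255,165:255,::-1],None,fx=6,fy=6,interpolation=2))
f=grab_frame("top");cv2.imwrite("pics/h4t.png",cv2.resize(f["img"][100:180,255:335,::-1],None,fx=6,fy=6,interpolation=2))
```

```text
[-0.9432846   0.33198519] [0.33198519 0.9432846 ]
beside False [-0.01 -0.   -0.01  0.35  0.15  0.11] [ 0.580797   -0.15023339  0.13653548] 35.6333
push False [-0.69  0.77  0.01 -3.69 -3.27 -2.73] offset from bar centreline -0.01214579384528272 37.05
```

View pics/h4.png

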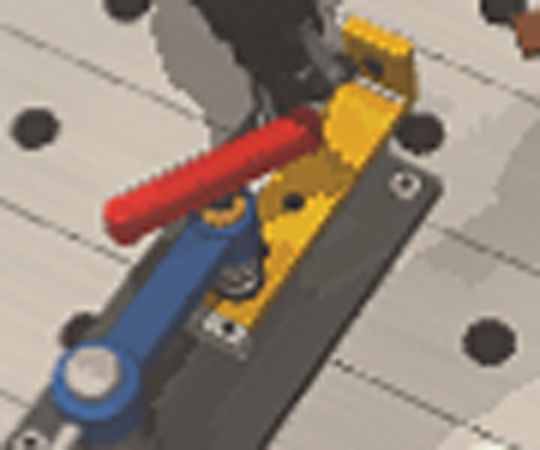

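Run:
```python
from turn import *
S,T=np.load("cams.npy",allow_pickle=True)
t=cv2.imread("pics/h4t.png");t=cv2.resize(t,None,fx=1/6,fy=1/6,interpolation=cv2.INTER_AREA)
hsv=cv2.cvtColor(t,cv2.COLOR_BGR2HSV);m=cv2.inRange(hsv,(0,150,80),(6,255,255))|cv2.inRange(hsv,(174,150,80),(180,255,255))
pts=np.argwhere(m)[:,::-1].astype(np.float32)
v=cv2.fitLine(pts,cv2.DIST_L2,0,.01,.01).ravel();print(len(pts),v)
q=at_z(T,[(255+v[2]-15*v[0],100+v[3]-15*v[1]),(255+v[2]+15*v[0],100+v[3]+15*v[1])],.1525);d=q[1]-q[0];print("bar angle",np.arctan2(d[1],d[0]))
t=cv2.imread("pics/h3.png");
```

```text
Traceback (most recent call last):
cv2.error: OpenCV(4.12.0) /io/opencv/modules/imgproc/src/linefit.cpp:50: error: (-215:Assertion failed) count > 0 in function 'fitLine2D_wods'
```

View pics/h4t.png

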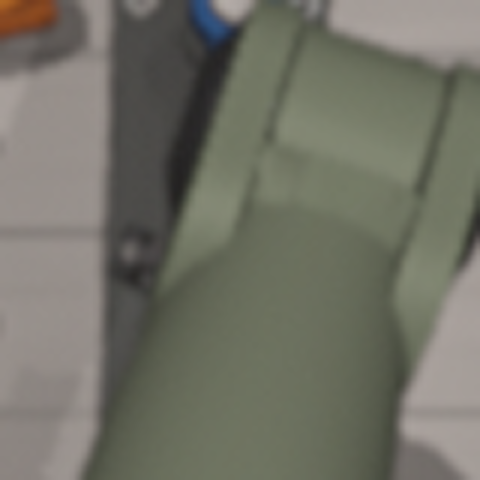

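Run:
```python
from turn import *
S,T=np.load("cams.npy",allow_pickle=True)
for nm,(ox,oy),k,a,b in(("h4",(165,180),6,(118,213),(312,120)),("h3",(180,190),8,(50,215),(275,55))):
    im=cv2.imread(f"pics/{nm}.png");hsv=cv2.cvtColor(im,cv2.COLOR_BGR2HSV);m=cv2.inRange(hsv,(0,150,60),(6,255,255))|cv2.inRange(hsv,(174,150,60),(180,255,255))
    nn,l,st,c=cv2.connectedComponentsWithStats(m);j=1+np.argmax(st[1:,4]);P=np.argwhere(l==j)[:,::-1].astype(np.float32)
    v=cv2.fitLine(P,cv2.DIST_L2,0,.01,.01).ravel()
    px=[((v[2]+s*60*v[0]+.5)/k-.5+ox,(v[3]+s*60*v[1]+.5)/k-.5+oy) for s in(-1,1)]
    q=at_z(S,px,.141);d=q[1]-q[0];print(nm,v.round(3),st[j],"angle",np.arctan2(d[1],d[0])%np.pi-np.pi, q.mean(0))
```

```text
h4 [  0.895  -0.445 210.937 175.63 ] [ 106  111  213  133 9241] angle -0.5501354523723747 [ 0.64396445 -0.13211246  0.141     ]
h3 [  0.776  -0.63  115.939 186.431] [  35  106  157  156 9882] angle -0.3005871943986964 [ 0.66405948 -0.14008282  0.141     ]
```

Run:
```python
from turn import *
b=-.68; e=-np.array([np.cos(b),np.sin(b)]); n=np.array([e[1],-e[0]])
s=get_state();p=s["position"];r=p[:2]-A;print("r along",r@e,r@n)
t=p[:2]+.013*n
h=move_l([*t,p[2]-.001],.02,until_force=3.5);m,s=meas()
print("push",h,m.round(2),"lateral",m[3:5]@n,"moved",(s["position"][:2]-p[:2])@n,s["clock"])
f=grab_frame("scene");cv2.imwrite("pics/h5.png",cv2.resize(f["img"][180:255,165:255,::-1],None,fx=6,fy=6,interpolation=2))
```

```text
r along 0.043539764834369526 -0.028351799002147064
push True [ 0.01  0.   -0.01  0.27  0.02  0.37] lateral 0.18461964859945096 moved 0.0030852104918313514 37.575
```

View pics/h5.png

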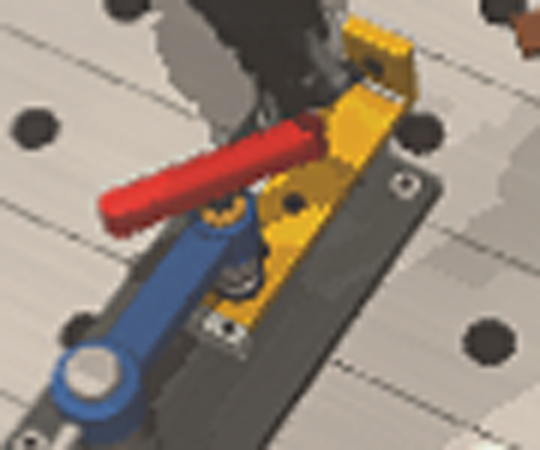

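Run:
```python
from turn import *
b=-.75; e=-np.array([np.cos(b),np.sin(b)]); n=np.array([e[1],-e[0]])
s=get_state();p=s["position"]
t=p[:2]+.010*n
h=move_l([*t,p[2]-.0005],.015,until_force=6.0);s=get_state();F=s["contact_force"];m,s=meas()
print("push",h,F.round(2),m.round(2),"lateral",F[:2]@n,m[3:5]@n,"moved",(s["position"][:2]-p[:2])@n,s["clock"])
f=grab_frame("scene");cv2.imwrite("pics/h6.png",cv2.resize(f["img"][180:255,165:255,::-1],None,fx=6,fy=6,interpolation=2))
S,T=np.load("cams.npy",allow_pickle=True)
for nm in("h4","h5","h6"):
    im=cv2.imread(f"pics/{nm}.png");hsv=cv2.cvtColor(im,cv2.COLOR_BGR2HSV);m=cv2.inRange(hsv,(0,150,60),(6,255,255))|cv2.inRange(hsv,(174,150,60),(180,255,255))
    nn,l,st,c=cv2.connectedComponentsWithStats(m);j=1+np.argmax(st[1:,4]);P=np.argwhere(l==j)[:,::-1].astype(np.float32)
    v=cv2.fitLine(P,cv2.DIST_L2,0,.01,.01).ravel()
    px=[((v[2]+s*60*v[0]+.5)/6-.5+165,(v[3]+s*60*v[1]+.5)/6-.5+180) for s in(-1,1)]
    q=at_z(S,px,.141);d=q[1]-q[0];print(nm,"angle",np.arctan2(d[1],d[0])%np.pi-np.pi)
```

```text
push True [0.1  0.33 0.09] [-0.03  0.02  0.01 -0.15 -0.32 -0.04] lateral 0.31418221853755035 -0.3381270467216751 moved 0.0021812752773890613 38.1417
h4 angle -0.5501354523723747
h5 angle -0.6500281577316795
h6 angle -0.698808030312426
```

Run:
```python
from turn import *
b=-.72; e=-np.array([np.cos(b),np.sin(b)]); n=np.array([e[1],-e[0]])
s=get_state();p=s["position"];q=p
for i in range(8):
    t=p[:2]+.0008*(i+1)*n
    h=move_l([*t,.1345],.008,until_force=6);m,s=meas(2)
    print(h,"lat",(m[3:5]@n).round(2),m[3:].round(2),"moved",((s["position"][:2]-q[:2])@n).round(4),round(s["clock"],2))
    if h or abs(m[3:5]@n)>5.5: break
f=grab_frame("scene");cv2.imwrite("pics/h7.png",cv2.resize(f["img"][180:255,165:255,::-1],None,fx=6,fy=6,interpolation=2))
S,T=np.load("cams.npy",allow_pickle=True)
im=cv2.imread("pics/h7.png");hsv=cv2.cvtColor(im,cv2.COLOR_BGR2HSV);m=cv2.inRange(hsv,(0,150,60),(6,255,255))|cv2.inRange(hsv,(174,150,60),(180,255,255))
nn,l,st,c=cv2.connectedComponentsWithStats(m);j=1+np.argmax(st[1:,4]);P=np.argwhere(l==j)[:,::-1].astype(np.float32)
v=cv2.fitLine(P,cv2.DIST_L2,0,.01,.01).ravel()
px=[((v[2]+s*60*v[0]+.5)/6-.5+165,(v[3]+s*60*v[1]+.5)/6-.5+180) for s in(-1,1)]
q=at_z(S,px,.141);d=q[1]-q[0];print("angle",np.arctan2(d[1],d[0])%np.pi-np.pi)
```

```text
False lat -1.78 [-1.37 -1.17 -1.06] moved 0.0005 38.63
False lat -2.89 [-2.02 -2.07 -1.9 ] moved 0.0013 38.92
False lat -3.98 [-2.95 -2.71 -1.2 ] moved 0.002 39.2
False lat -3.43 [-3.67 -1.35 -1.36] moved 0.0033 39.48
False lat -4.14 [-4.61 -1.47 -2.14] moved 0.0039 39.77
False lat -3.84 [-4.61 -1.06 -1.87] moved 0.0049 40.05
False lat -4.34 [-4.32 -1.98 -1.3 ] moved 0.0055 40.33
False lat -4.11 [-4.76 -1.29 -2.18] moved 0.0063 40.62
angle -0.8208020867246546
```

Run:
```python
from turn import *
s=get_state();p=s["position"];c=p[:2]-.006*np.array([.6,.75])
move_l([*c,p[2]],.1);move_l([*c,.18],.2)
move_l([*A,.163],.15)
h=move_l([*A,.142],.012,until_force=4);s=get_state();print("handle",h,s["contact_force"].round(2),s["position"],s["clock"])
move_l([*A,.18],.2)
B=W(-.10,0)
move_l([*B,.18],.3);move_l([*B,.04],.2)
h=move_l([*B,.020],.012,until_force=4);s=get_state();print("bar",h,s["contact_force"].round(2),s["position"],s["clock"])
move_l([*B,.15],.25)
```

```text
handle True [-0.45  0.36  4.93] [ 0.63918112 -0.13278157  0.15101533] 42.8667
bar True [-0.08  0.82  4.84] [ 0.53951973 -0.12879006  0.02711093] 45.5583
```

Run:
```python
from turn import *
move_l([*W(-.26,-.02),.2],.25)
s=get_state();set_joints(np.r_[s["q"][0]-.7,s["q"][1:]])
let_go()
print(get_state()["clock"])
for n in("scene","top"):
    f=grab_frame(n);cv2.imwrite(f"pics/z{n}.png",f["img"][:,:,::-1])
    im=f["img"][:,:,::-1].copy()
    if 1:
        for P in([(.025,.02,.027),(.025,-.02,.027),(-.155,-.02,.027),(-.155,.02,.027),(.025,.02,.027)],):
            q=proj(f,[[*W(a,b),z] for a,b,z in P]);print(n,q.round(1).tolist())
            o=(np.array([262,100]) if n=="top" else np.array([180,165]));sz=95
            I=cv2.resize(im[o[1]:o[1]+90,o[0]:o[0]+66] if n=="top" else im[o[1]:o[1]+90,o[0]:o[0]+66],None,fx=6,fy=6,interpolation=2)
            J=I.copy();cv2.polylines(J,[((q-o+.5)*6-.5).astype(np.int32)],False,(0,255,0),1)
            globals()["I_"+n]=np.hstack([I,J])
cv2.imwrite("pics/zt.png",I_top);cv2.imwrite("pics/zs.png",I_scene)
```

```text
48.8833
scene [[205.5, 234.1], [195.3, 228.7], [224.5, 188.6], [234.4, 193.4], [205.5, 234.1]]
top [[284.5, 132.3], [296.7, 132.7], [295.1, 187.6], [282.8, 187.2], [284.5, 132.3]]
```

View pics/zt.png

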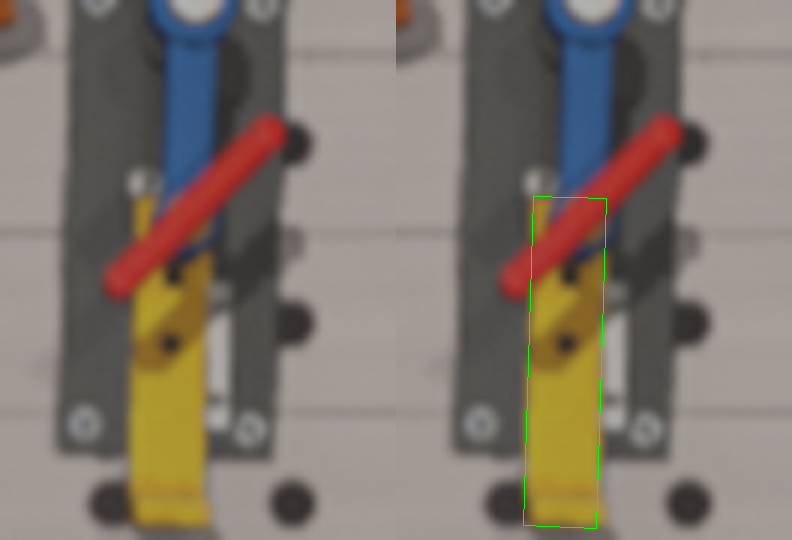

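View pics/zs.png

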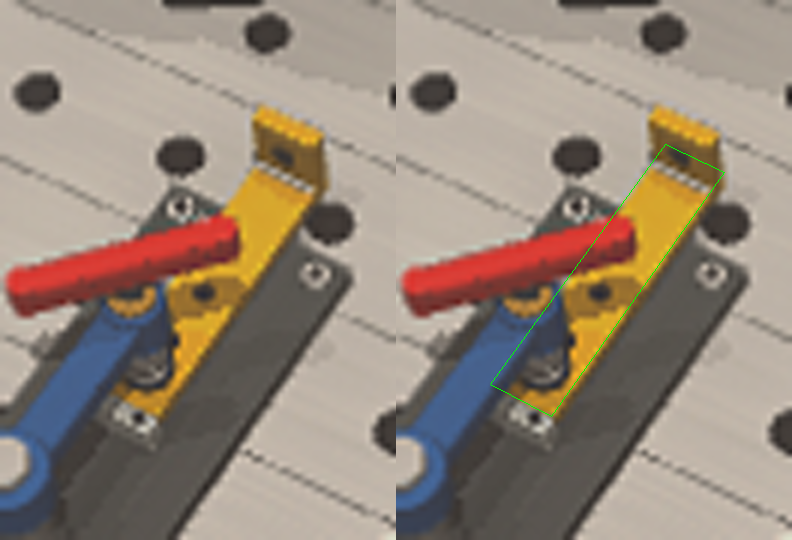

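View pics/ztop.png

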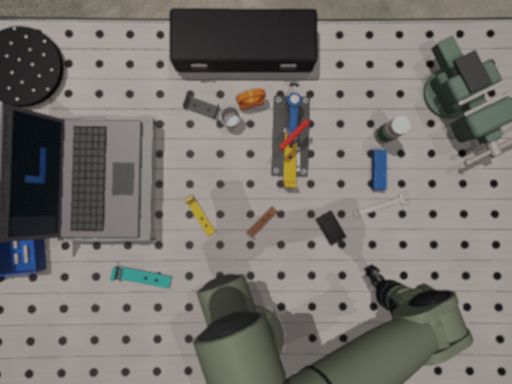

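```bash
python3 -c "
from cell import *
sign_off();print(get_state()['clock'])"
```

```text
the job is handed in; nothing more can be done
the job is handed in; nothing more can be done
```

I handed the job in at about 49 s. The bracket is in the fixture and clamped, but the two clamp-tightness checks don't fully agree.

**What I did:**
- Drew the bracket out from under the shelf by its tail and regripped it on the flange.
- Slid the tail under the foot until it met the end stop, then pushed it against the side fence and released it.
- Turned the handle clockwise 2.4 rad in one grasp, then about 0.5 rad more by pushing the bar's end. After that I let go and retreated.

**Last checks:**
- **Position:** The tail met the stop with the flange at fixture x = -148 mm (nominal -149). It met the fence at y = -1 mm. In the last pictures the tail is at the stop and the bar lies along the fence, turned perhaps 0.01 rad from true.
- **Flatness:** I touched the bar's top at 27.1 mm, against 27 nominal.
- **Clamp setting:** I touched the handle's top at 151.0 mm, which puts the screw at about 3.8 rad. That is about 1.3 rad past the touch: a little over the suggested 1, and well short of the 2.5 that crushes the cushion.
- **Other things:** The last top picture shows the look-alikes and bystanders where they were.

**What disagreed or went wrong:**
- **Clamp torque:** The wrist torque read at rest after each turn showed no clear rise. The pushes on the bar's end met about 4 to 5 N, or 0.2 N m. That is above free running, but less than the height suggests (about 0.4 N m).
- **Handle bumped:** Some time after the pull and before the insertion, the handle turned about 0.37 rad clockwise. An open finger most likely brushed it as the arm swung back for the flange. The foot still cleared the bracket.

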